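# Clip the charged battery pack into its dock

### The arm

A 6-joint arm with a two-finger parallel gripper is mounted at the origin on a cart in front of the work surface, level with it; the furniture and walls round the work are solid. World frame = base frame: x ahead of the robot, y to its left, z up, the work surface at z = 0. Lengths are in mm, angles in degrees, forces in N, time in s.
With the tool pointing down it reaches from about 300 to 850 mm from the base axis. Payload 4.2 kg.
Tool frame: the origin (TCP) lies on the centre line of the jaws, within the pads' length; the fingertips stand 11 mm ahead of it and the grasp point (between the pads) lies 8 mm behind it; z points along the fingers, y is the line along which they close (so a half turn about z gives the same grasp; the last joint's range is limited). The gripper opens to 91 mm and grips with 3 to 60 N. Pads are 32 mm wide; open, the fingers measure 118 mm over their backs; the gripper's body (76 mm by 178 mm) begins 60 mm behind the grasp point.
Start: joints at [71.333, 18.312, 89.639, -0, 72.044, -1.146], TCP at [173.109, 548.339, 224.976] pointing down, gripper open.
Joint ranges: [-177.97, 177.97], [-48.28, 115.42], [12.27, 149.76], [-77.06, 257.06], [2.81, 150.46], [-146.56, 146.56]. Speed limits (degrees/s): [147.25, 147.25, 180, 180, 180, 180].

### API

Orientations are given as [roll, pitch, yaw] about the fixed x, y, z axes, in that order (R = Rz(yaw) Ry(pitch) Rx(roll)).
In Python, from workcell import env, grab_frame, camera_model, models gives the robot as it stands.
- The arm moves only by the shell command python3 -m crank 'ROWS' [FORCE]. ROWS is text: rows parted by semicolons, each of 7 numbers parted by spaces: the closure, from -1 (fully open) to 1 (shut), so that 0 is half open, then the shift along the tool's x, y, z in mm, then the turn, a rotation vector about the tool's x, y, z in degrees. A call has 1 to 10 rows; each row shifts and turns the commanded pose from where the row before left it, along the tool's axes as they then stand; what a row does not reach is not made up. A row lasts 1/8 s, in which the tool goes at most 62.5 mm and 10.7 degrees, less where a joint would pass 70% of its speed; a pose out of reach is approached as far as the arm can. A call is refused whole if a number of a shift passes 62.5 or a number of a turn 10.7, either way. A call with a gripper value outside its range is refused whole. The fingers move at their own pace and stop on an object; FORCE is the grip in N (left out, the last holds). Time passes only in rows, so rows that do not move let the fingers close. It gives the time, the measured TCP pose, the force, the opening and the grip force at its end, in the units of the state.
- env.state(): the state, without advancing time (a new reading comes with each control period).
- grab_frame(name): name is "scene" or "top" or "wrist"; returns the picture (384x512x3 uint8, blue, green, red); there is no depth.
- camera_model(name): a dict with "K" (3x3 intrinsics, pixels), "k1" (the pictures are not rectified: a ray, as slopes to the right and down, at radius r is drawn at 1 + k1 r^2 times it, then the intrinsics apply), "R" (3x3) and "t" (3): a world point X has camera coordinates R X + t; the wrist camera has in their place "mount" (4x4, takes a point from camera to tool coordinates, whose origin is the TCP and whose axes are the flange's). Camera axes: x right, y down, z forward; pixel columns grow to the right and rows downward; lengths in mm; the calibration is good to about 2 mm. A picture is of the moment at which its call begins: read the wrist's pose just before it. camera_model takes no time and is no camera call.
- env.job_done(): hands the job in; it is judged then, once.
Trained networks look in the newest picture that a camera, given by its name, has taken for a name from the list of things; names that differ only in an ending like _2 or _b are one class to them, and where a whole thing is asked for, a point or a joint stands for the part that bears it (a point fixed in the world has none). Each returns a list of dicts, best first, with "p" (0 to 1); they miss things now and then, are a little off and sometimes report something else, mostly with a low value. They report only what shows in the picture. A call takes as long as a camera call.
- models.search_frame(name, camera): "point" ([x, y, z] in mm, in world coordinates, good to about 4 mm: the middle of the surface that is visible of it).
The state is a dict: "time_s": time; "qpos": joint angles; "qvel": joint speeds; "effort": joint torques, N m; "ee_pos": TCP position; "ee_rot": TCP orientation; "force": force on the tool from outside, world axes, zero at the start; "torque": the same for the moment, N m; "gripper_width": finger opening in mm; "gripper_force": force on a finger pad.
Only numpy, scipy, OpenCV 4.12 (cv2) and the standard library are available. Lean on these libraries where they do the work, as an engineer would, in place of code of your own. Each camera call takes 0.05 s, during which the arm holds its last target. There are 200 camera calls.

### The job

Put the green-banded battery pack into the charging dock: hold it at a slant, hook its blue tongue under the dock's blue lip, then swing the other end down so that the pack lies flat on the bay floor in front of the heel stop, and let go. Leave the orange-banded pack where it is.

Things in the scene. Friction and masses are not known exactly. Their poses are not given: they have to be found in the camera images.
- pack_green: Loose white battery pack, wide green band, 0.25 kg. Body 100 x 44 x 30 mm; a blue tongue (30 long, 36 wide, 12 thick, flush with the underside) sticks out of one end: 130 mm in all. Origin: underside, middle of the 130 mm; x along it to the tongue (tip +65, body -65 to +35), z up. Starts flat on the worktop, tongue roughly to the robot's right. Grip from above across the 44 mm.
- tongue_tip (a point): Point on the green-banded pack: middle of the lower edge of the tongue's tip, 65 mm from the pack's origin along its +x.
- dock: Fixed grey charging dock. Origin: on the worktop under the bay's middle; x along the bay to the lip end (roughly to the robot's right), z up. Bay floor at z = 14 mm, base 84 wide, x -95 to +115. Bay between heel stop (face x = -73, top z = 36, 50 wide) and end wall (face x = +73): 146 long, so the pack cannot go in level. Beside it the sides are open for fingers from x = -70 to +20.
- lip_edge (a point): Middle of the lower front edge of the dock's blue lip, dock x = +49, z = 39 mm (25 above the bay floor). The lip reaches 24 mm on to the end wall; its top is z = 47. Cheeks 60 mm apart flank it, x +20 to +76, top z = 41. A pack slanting 12 to 25 degrees, tongue down, fits under it; its rear then swings down inside the heel stop.
- pack_orange: A second pack of the same shape and origin with an orange band instead of green; it lies on the worktop beyond or before the green one as seen from the dock, and stays where it is.

How it is judged (in metres and radians):
On the way:
1. the green pack's tongue is hooked under the lip while the pack still slants, rear end up (x of tongue_tip in the frame of dock between 0.052 and 0.08 m and y of tongue_tip in the frame of dock between -0.025 and 0.025 m and z of tongue_tip in the frame of dock below 0.03 m and angle between pack_green's own z axis and vertical between 0.05 and 0.7 rad), for 0.1 s.
At the end, for the whole second after the job is handed in: The green-banded pack lies at rest in the dock's bay: flat on the bay floor (underside within 4 mm of it, tilt under 0.05 rad), between end wall and heel stop (centre within 11 mm of the bay's middle lengthwise and 15 mm sideways), along the bay within 0.2 rad, its tongue under the blue lip (x of pack_green in the frame of dock between -0.011 and 0.011 m and y of pack_green in the frame of dock between -0.015 and 0.015 m and z of pack_green in the frame of dock below 0.018 m and angle between pack_green's own z axis and vertical below 0.05 rad and angle between the x axis of pack_green and the x axis of dock, either way round below 0.2 rad and x of tongue_tip in the frame of dock above 0.052 m and linear speed of pack_green below 0.02 m/s); the robot touches nothing.
It fails at once if the orange-banded pack is moved by more than 20 mm (distance of pack_orange from where it was at the start of the episode above 0.02 m).
It also fails if it takes over 40 s, if anything falls off the work surface, if the arm or the gripper's body presses on something with over 40 N, if the wrist force passes 120 N, or if a joint passes its speed limit or range.

## Working session

There is one attempt and no reset: what is moved stays moved. The work goes in short steps, Python scripts to look and compute and a shell command to move; the robot and the scene stay as the last step left them, time stands still between calls to the robot, and variables do not carry over. Pictures are saved under pics/ and viewed, at most 10 in all, crops included, and the job is handed in when it is done.

```bash
mkdir -p pics; ls
python3 - <<'E'
from workcell import env, grab_frame, camera_model, models
import cv2,numpy as np
s=env.state();print(s['time_s'],s['ee_pos'],s['ee_rot'])
ims=[]
for c in ['top','scene']:
    im=grab_frame(c);ims.append(im);cv2.imwrite(f'pics/{c}0.png',im)
    for n in ['pack_green','tongue_tip','dock','lip_edge','pack_orange']:
        print(c,n,[(np.round(d['point']),round(d['p'],2)) for d in models.search_frame(n,c)][:3])
cv2.imwrite('pics/both.png',cv2.resize(np.vstack(ims),(400*1,600)))
E
```

```text
pics
0.0 [172.96316181 547.85683955 224.13847624] [-1.79899636e+02 -7.47166835e-04  1.62479176e+02]
top pack_green [(array([501., 274.,  29.]), 0.7)]
top tongue_tip [(array([501., 277.,  34.]), 0.8)]
top dock [(array([ 509., -250.,   14.]), 0.9)]
top lip_edge [(array([ 506., -250.,   14.]), 0.91)]
top pack_orange [(array([477.,  83.,  27.]), 0.73)]
scene pack_green [(array([494., 277.,  22.]), 0.83)]
scene tongue_tip [(array([495., 274.,  20.]), 0.58)]
scene dock [(array([ 488., -271.,   16.]), 0.91)]
scene lip_edge [(array([ 488., -270.,   20.]), 0.64)]
scene pack_orange [(array([463.,  76.,  28.]), 0.69)]
```

View pics/top0.png

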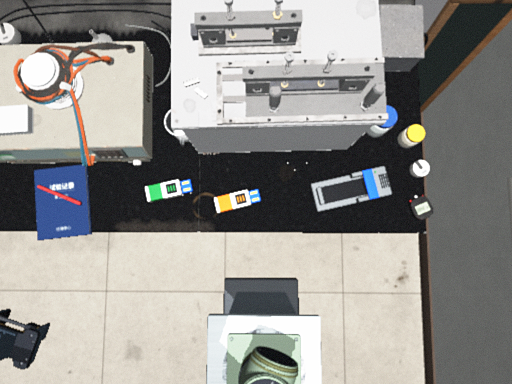

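View pics/scene0.png

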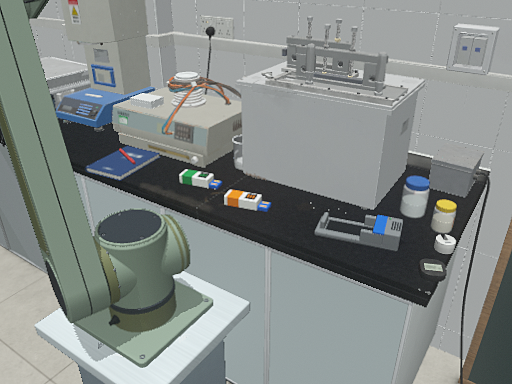

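The top view shows the green pack at about (168,189) with its tongue to the right at (187,186), the orange pack at (237,201), and the dock at (350,188) with its blue lip at (377,183). The scene view agrees with this. Next I move over the green pack and look with the wrist camera.

```bash
cat > h.py <<'E'
from workcell import env, grab_frame, camera_model, models
import cv2,numpy as np
from scipy.spatial.transform import Rotation as Ro
def cam(c,s):
    m=camera_model(c)
    if 'mount' in m:
        T=np.eye(4);T[:3,:3]=Ro.from_euler('xyz',s['ee_rot'],degrees=True).as_matrix();T[:3,3]=s['ee_pos']
        W=np.linalg.inv(T@np.array(m['mount']));return m,W[:3,:3],W[:3,3]
    return m,np.array(m['R']),np.array(m['t'])
def plane(c,s,px,z):
    m,R,t=cam(c,s);K=np.array(m['K']);out=[]
    for u,v in np.atleast_2d(px):
        d=np.linalg.solve(K,[u,v,1])[:2];a=d.copy()
        for _ in range(20): a=d/(1+m['k1']*(a@a))
        w=R.T@np.r_[a,1];o=-R.T@t
        out.append(o+w*(z-o[2])/w[2])
    return np.array(out)
def project(c,s,P):
    m,R,t=cam(c,s);K=np.array(m['K']);q=np.atleast_2d(P)@R.T+t;a=q[:,:2]/q[:,2:]
    a=a*(1+m['k1']*(a**2).sum(1))[:,None]
    return (np.c_[a,np.ones(len(a))]@K.T)[:,:2]
E
python3 - <<'E'
from h import *
print(np.round(camera_model('wrist')['mount'],2),camera_model('wrist')['K'])
print(np.round(plane('top',None,[[150,191],[190,186],[168,189],[350,152],[375,152],[316,193],[388,181],[200,150]],20)))
E
python3 -m crank '-1 -49 -20 0 0 0 0;-1 -49 -20 0 0 0 0;-1 -49 -20 0 0 0 0;-1 -49 -20 0 0 0 0;-1 -49 -20 0 0 0 0;-1 -49 -20 0 0 0 0;-1 -49 -20 0 0 0 0;-1 -45 -20 0 0 0 0'
python3 -m crank '-1 0 0 0 0 0 10;-1 0 0 0 0 0 10;-1 0 0 0 0 0 10;-1 0 0 0 0 0 10;-1 0 0 0 0 0 10;-1 0 0 0 0 0 10;-1 0 0 0 0 0 0'
```

```text
[[ 0.0000e+00 -9.6000e-01 -2.8000e-01  7.9410e+01]
 [ 1.0000e+00  0.0000e+00 -0.0000e+00  6.0000e-02]
 [ 0.0000e+00 -2.8000e-01  9.6000e-01 -1.5931e+02]
 [ 0.0000e+00  0.0000e+00  0.0000e+00  1.0000e+00]] [[308.90139358   0.         257.64092906]
 [  0.         308.90139358 188.57725562]
 [  0.           0.           1.        ]]
[[ 502.  326.   20.]
 [ 517.  211.   20.]
 [ 508.  274.   20.]
 [ 618. -253.   20.]
 [ 618. -325.   20.]
 [ 498. -152.   20.]
 [ 533. -359.   20.]
 [ 623.  184.   20.]]
time_s: 1.6
ee_pos: [496.3, 277.7, 225.1]
ee_rot: [180.0, 0.0, 162.5]
force: [0.5, 0.2, 0.7]
gripper_width: 91.4
gripper_force: 0.0
time_s: 2.48
ee_pos: [495.0, 279.0, 225.0]
ee_rot: [180.0, -0.0, 102.6]
force: [-0.7, -0.1, -0.3]
gripper_width: 91.0
gripper_force: 0.0
```

Run:
```python
from h import *
s=env.state();im=grab_frame('wrist');cv2.imwrite('pics/w1.png',im)
np.save('w1.npy',np.r_[s['ee_pos'],s['ee_rot']])
for n in ['pack_green','tongue_tip']: print([(np.round(d['point'],1),d['p']) for d in models.search_frame(n,'wrist')])
hsv=cv2.cvtColor(im,cv2.COLOR_BGR2HSV)
for nm,lo,hi,z in [('green',(45,100,50),(85,255,255),30),('blue',(95,120,50),(125,255,255),12)]:
    m=cv2.inRange(hsv,lo,hi)
    for c in cv2.findContours(m,0,2)[0]:
        if cv2.contourArea(c)>150:
            b=cv2.boxPoints(cv2.minAreaRect(c));print(nm,cv2.contourArea(c),b.round().tolist(),plane('wrist',s,b,z).round(1).tolist())
```

```text
[(array([502.4, 286.5,  30.7]), 0.71)]
[(array([508.6, 286.8,  32.8]), 0.72)]
green 1149.5 [[248.0, 126.0], [287.0, 126.0], [287.0, 157.0], [248.0, 157.0]] [[474.0, 324.7, 30.0], [516.9, 334.3, 30.0], [525.5, 300.0, 30.0], [481.4, 290.2, 30.0]]
blue 265.0 [[253.0, 201.0], [280.0, 201.0], [280.0, 219.0], [253.0, 219.0]] [[499.6, 232.9, 12.0], [533.1, 240.4, 12.0], [539.0, 216.5, 12.0], [504.9, 208.9, 12.0]]
```

View pics/w1.png

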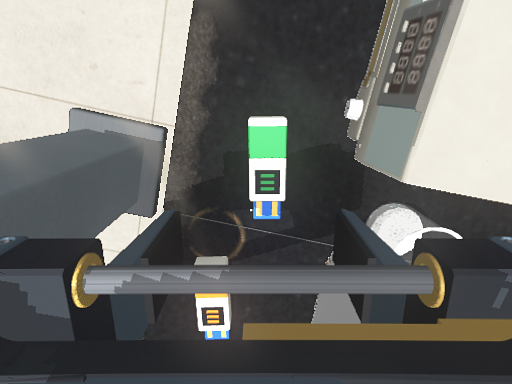

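The wrist view shows the green pack with its rear top edge at row 117.5, its front top edge at row 200.5, columns 248–287, and its blue tongue tip at (267,219). The orange pack is at (212,310), clear of the path.

Run:
```python
from h import *
p=np.load('w1.npy');s={'ee_pos':p[:3],'ee_rot':p[3:]}
a=plane('wrist',s,[[267.7,117.5],[267.7,200.5],[248,140],[287.5,140]],30);t=plane('wrist',s,[[266.8,219]],12)[0]
d=a[1]-a[0];print(a.round(1),t.round(1),'len',np.linalg.norm(d),'ang',np.degrees(np.arctan2(d[1],d[0])),'wid',np.linalg.norm(a[2]-a[3]))
u=d/np.linalg.norm(d);print('tip from rear',(t-a[0])@u)
o=(a[0]+a[1])/2+15*u; o[2]=0
g=o-20*u; print('origin',o,'grasp',g)
s=env.state();R=Ro.from_euler('xyz',s['ee_rot'],degrees=True)
g[2]=14;print('shift tool',R.inv().apply(g-s['ee_pos']),'tool x ang',np.degrees(np.arctan2(*R.as_matrix()[1::-1,0])))
```

```text
[[493.5 338.7  30. ]
 [515.8 243.4  30. ]
 [477.3 309.4  30. ]
 [521.3 319.2  30. ]] [522.3 212.8  12. ] len 97.89569130173167 ang -76.85163019561631 wid 45.113627705927
tip from rear 129.13952483787233
origin [508.06579718 276.41277075   0.        ] grasp [503.51632779 295.88845632   0.        ]
shift tool [ 14.61717082  12.08105004 210.96939734] tool x ang 102.60653814314787
```

Run:
```python
from h import *
p=np.load('w1.npy');s={'ee_pos':p[:3],'ee_rot':p[3:]}
for z in (0,60,100): print(z,plane('wrist',s,[[346,108],[356,165],[350,130],[368,225],[400,207],[391,5]],z)[:,:2].round().tolist())
c=[[sx*38,sy*89,-68] for sx in(-1,1) for sy in(-1,1)]
print((Ro.from_euler('xyz',p[3:],degrees=True).apply(c)+[503.5,296,14]).round())
t=[[356,165],[147,162],[153,160],[140,160]]
for z in (0,60,100,130): print(z,plane('top',None,t,z)[:,:2].round().tolist())
```

```text
0 [[584.0, 368.0], [617.0, 304.0], [597.0, 345.0], [658.0, 229.0], [691.0, 263.0], [599.0, 483.0]]
60 [[568.0, 367.0], [596.0, 312.0], [578.0, 346.0], [630.0, 249.0], [658.0, 278.0], [580.0, 464.0]]
100 [[556.0, 365.0], [581.0, 318.0], [566.0, 348.0], [611.0, 263.0], [635.0, 287.0], [568.0, 450.0]]
[[425. 239.  82.]
 [599. 278.  82.]
 [408. 314.  82.]
 [582. 352.  82.]]
0 [[583.0, -274.0], [591.0, 344.0], [598.0, 326.0], [597.0, 365.0]]
60 [[572.0, -258.0], [580.0, 326.0], [585.0, 310.0], [585.0, 346.0]]
100 [[564.0, -248.0], [572.0, 315.0], [577.0, 298.0], [577.0, 334.0]]
130 [[559.0, -240.0], [566.0, 306.0], [571.0, 290.0], [571.0, 324.0]]
```

Run:
```python
import cv2,numpy as np
a=cv2.imread('pics/top0.png')[120:195,95:195];b=cv2.imread('pics/w1.png')[0:250,320:512]
a=cv2.resize(a,(500,375),interpolation=2);b=cv2.resize(b,(288,375),interpolation=2)
cv2.imwrite('pics/crop.png',np.hstack([a,b]))
```

```text
(no output)
```

View pics/crop.png

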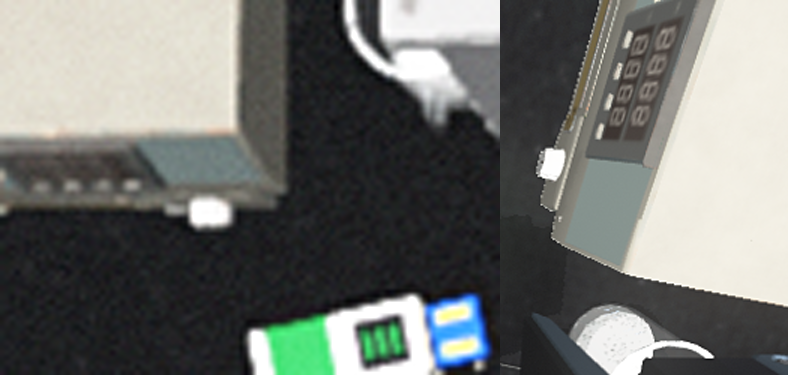

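The crops show the instrument's knob at top (137,162.6) and wrist (354,108.7). Its upper front corner is at top (142,146.6) and wrist (403,181), and its lower front corner at top (152,158) and wrist (355,159). I triangulate these for clearance.

Run:
```python
from h import *
from scipy.optimize import least_squares
p=np.load('w1.npy');s={'ee_pos':p[:3],'ee_rot':p[3:]}
for n,a,b in [('knob',(137,162.6),(354,108.7)),('topcorner',(142,146.6),(403,181)),('low',(152,158),(355,159))]:
    r=least_squares(lambda X:np.r_[project('top',s,X)[0]-a,project('wrist',s,X)[0]-b],[600,330,60]);print(n,r.x.round(),r.cost)
```

```text
knob [588. 369.  17.] 0.2944936082962001
topcorner [608. 319. 140.] 0.7219676556201288
low [596. 317.  48.] 0.5482788760713829
```

```bash
python3 -m crank '-1 6.6 12 50 0 0 0;-1 0 0 50 0 0 0;-1 0 0 40 0 0 0;-1 0 0 30 0 0 0;-1 0 0 25 0 0 0;-1 0 0 14 0 0 0;-1 0 0 0 0 0 0' 25
```

```text
time_s: 3.5
ee_pos: [504.9, 287.8, 15.3]
ee_rot: [-179.9, 0.0, 102.5]
force: [-0.0, -0.7, 0.6]
gripper_width: 91.2
gripper_force: 0.0
```

```bash
python3 -m crank '1 0 0 0 0 0 0;1 0 0 0 0 0 0;1 0 0 0 0 0 0;1 0 0 0 0 0 0;1 0 0 0 0 0 0' 30; python3 -m crank '1 0 0 -20 0 0 0;1 0 0 -50 0 0 0;1 0 0 -50 0 0 0;1 0 0 -50 0 0 0;1 0 0 0 0 0 0'
```

```text
time_s: 4.12
ee_pos: [504.9, 287.9, 16.1]
ee_rot: [-180.0, -0.0, 102.5]
force: [-3.0, -0.4, 3.6]
gripper_width: 44.4
gripper_force: 1.3
time_s: 4.75
ee_pos: [507.2, 289.1, 190.0]
ee_rot: [179.5, -0.1, 102.5]
force: [-0.4, -0.4, -3.1]
gripper_width: 44.1
gripper_force: 30.0
```

```bash
python3 -m crank '1 -50 -12 0 0 0 0;1 -52 -12 0 0 0 0;1 -52 -12 0 0 0 0;1 -52 -12 0 0 0 0;1 -52 -12 0 0 0 0;1 -52 -12 -10 0 0 0;1 -52 -12 -10 0 0 0;1 -52 -12 -10 0 0 0;1 -52 -12 -10 0 0 0;1 0 0 0 0 0 0'
python3 - <<'E'
from h import *
s=env.state();im=grab_frame('wrist');cv2.imwrite('pics/w2.png',im)
np.save('w2.npy',np.r_[s['ee_pos'],s['ee_rot']])
for n in ['dock','lip_edge']: print([(np.round(d['point'],1),d['p']) for d in models.search_frame(n,'wrist')])
E
```

```text
time_s: 6.0
ee_pos: [499.8, -193.5, 224.5]
ee_rot: [-179.9, -0.0, 102.2]
force: [-0.4, 1.4, -2.8]
gripper_width: 44.0
gripper_force: 30.0
[(array([ 490. , -156.7,   14.9]), 0.75)]
[(array([ 485.6, -160.7,   10.2]), 0.76)]
```

View pics/w2.png

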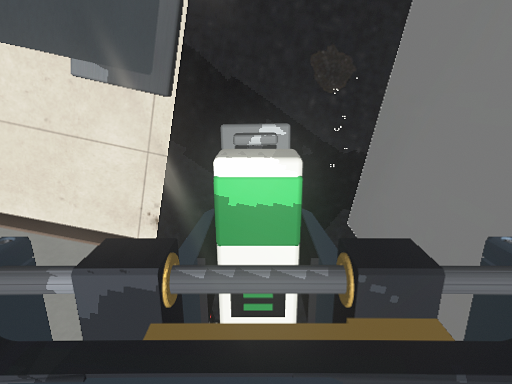

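The wrist view is mostly filled by the held pack. Only the dock's rear end shows, at (222..290,124). I pick a sidestepped viewpoint by projection.

Run:
```python
from h import *
import itertools
th=np.radians(-76)
u=np.array([np.cos(th),np.sin(th)]);D=[np.r_[np.array([512,-257])+u*x+np.array([-u[1],u[0]])*y,20] for x in(-95,115) for y in(-42,42)]
for pos in ([400,-190,280],[390,-160,300],[390,-190,330],[380,-220,330]):
    s={'ee_pos':pos,'ee_rot':[180,0,102.4]};print(pos,project('wrist',s,D).round().tolist())
p=np.load('w2.npy');s={'ee_pos':p[:3],'ee_rot':p[3:]}
print(plane('wrist',s,[[222,125],[290,124]],14))
```

```text
[400, -190, 280] [[294.0, 155.0], [356.0, 154.0], [293.0, 288.0], [347.0, 287.0]]
[390, -160, 300] [[294.0, 174.0], [352.0, 173.0], [293.0, 298.0], [345.0, 297.0]]
[390, -190, 330] [[297.0, 151.0], [352.0, 149.0], [296.0, 272.0], [345.0, 271.0]]
[380, -220, 330] [[308.0, 133.0], [364.0, 131.0], [306.0, 258.0], [356.0, 257.0]]
[[ 448.40847922 -154.34056463   14.        ]
 [ 526.25983389 -136.29073142   14.        ]]
```

```bash
python3 -m crank '1 -25 -40 -22 0 0 0;1 -25 -40 -22 0 0 0;1 -25 -40 -22 0 0 0;1 0 0 0 0 0 0;1 0 0 0 0 0 0'
python3 - <<'E'
from h import *
s=env.state();im=grab_frame('wrist');cv2.imwrite('pics/w3.png',im)
np.save('w3.npy',np.r_[s['ee_pos'],s['ee_rot']])
for n in ['dock','lip_edge']: print([(np.round(d['point'],1),d['p']) for d in models.search_frame(n,'wrist')])
cv2.imwrite('pics/w3c.png',cv2.resize(im[20:260,240:460],(733,600)[:2] if 0 else (550,600),interpolation=cv2.INTER_CUBIC))
E
```

```text
time_s: 6.78
ee_pos: [399.7, -288.0, 291.1]
ee_rot: [-180.0, -0.1, 102.5]
force: [0.2, -0.3, -2.2]
gripper_width: 43.9
gripper_force: 30.0
[(array([ 507.6, -248.2,   14.1]), 0.65)]
[(array([ 507.8, -246.3,   10.9]), 0.59)]
```

View pics/w3c.png

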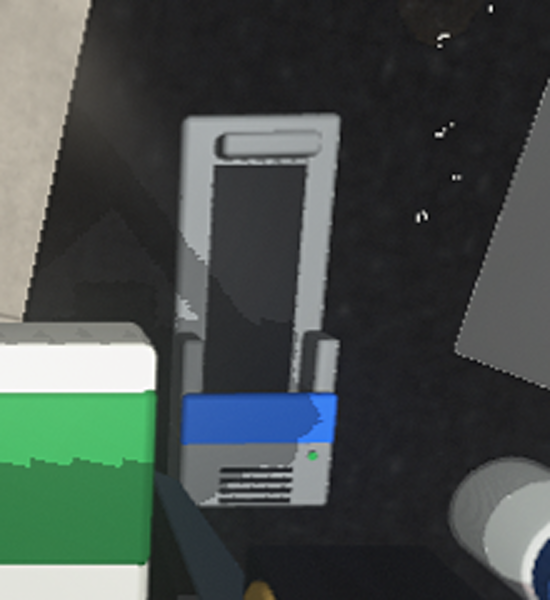

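The crop (scale 2.5, offset 240,20) shows the whole dock. The base rear corners are at (183,118) and (340,115), the blue lip spans rows 395–443 between columns 183–337, and the far end corners are at (182,506) and (326,506). I fit the pose to these.

Run:
```python
from h import *
from scipy.optimize import least_squares
p=np.load('w3.npy');s={'ee_pos':p[:3],'ee_rot':p[3:]}
# crop px, model
F=[((183,118),(-95,-42,14)),((340,115),(-95,42,14)),((182,443),(73,-42,47)),((333,443),(73,42,47)),((182,506),(115,-42,47)),((326,506),(115,42,47)),((183,395),(49,-42,39)),((337,395),(49,42,39)),((217,135),(-87,-25,36)),((322,132),(-87,25,36)),((213,165),(-73,-25,14)),((306,165),(-73,25,14))]
px=np.array([f[0] for f in F])/2.5+[240,20];M=np.array([f[1] for f in F],float)
def W(q):return M@Ro.from_euler('z',q[2],degrees=True).as_matrix().T+[q[0],q[1],0]
w=np.array([1,1,1,1,.3,.3,1,1,0,0,0,0])
# side sign: y of dock (z up, x to -Y) is +X world => image right
f=lambda q:((project('wrist',s,W(q))-px)*w[:,None]).ravel()
r=least_squares(f,[510,-255,-77],loss='soft_l1');print(r.x);print(((project('wrist',s,W(r.x))-px)*2.5).round(1))
for i,z in [(0,14),(1,14),(2,47),(3,47),(6,39),(6,47),(4,47),(4,14),(8,36),(9,36),(10,14),(11,14)]:
    P=plane('wrist',s,[px[i]],z)[0]-[r.x[0],r.x[1],0];print(F[i],z,Ro.from_euler('z',-r.x[2],degrees=True).apply(P).round(1))
print('box base', plane('wrist',s,[[240+457/2.5,20+350/2.5]],0))
# consistency with w2 rear corners, pack in hand
p=np.load('w2.npy');s2={'ee_pos':p[:3],'ee_rot':p[3:]};print(project('wrist',s2,W(r.x)[:2]))
# held pack estimate: rear-right top corner crop (155,345), band edge right
P=plane('wrist',s,[[240+155/2.5,20+345/2.5]],s['ee_pos'][2]-16+30)[0]
print('pack rear corner in tool',Ro.from_euler('xyz',s['ee_rot'],degrees=True).inv().apply(P-s['ee_pos']))
```

```text
[ 508.42500275 -239.44655697  -76.54877301]
[[-0.5  1.3]
 [ 2.7  1.1]
 [-0.1 -1. ]
 [ 2.9 -3.2]
 [-2.6  7. ]
 [ 3.2  5. ]
 [-2.   0.9]
 [-2.4 -1.4]
 [ 6.4 -3.4]
 [ 1.3 -2.4]
 [-0.2 -2.1]
 [ 0.7 -3.9]]
((183, 118), (-95, -42, 14)) 14 [-95.7 -41.8  14. ]
((340, 115), (-95, 42, 14)) 14 [-95.6  40.5  14. ]
((182, 443), (73, -42, 47)) 47 [ 73.6 -41.9  47. ]
((333, 443), (73, 42, 47)) 47 [74.8 40.6 47. ]
((183, 395), (49, -42, 39)) 39 [ 48.5 -40.9  39. ]
((183, 395), (49, -42, 39)) 47 [ 46.4 -42.3  47. ]
((182, 506), (115, -42, 47)) 47 [110.8 -40.7  47. ]
((182, 506), (115, -42, 47)) 14 [124.5 -34.6  14. ]
((217, 135), (-87, -25, 36)) 36 [-85.5 -28.1  36. ]
((322, 132), (-87, 25, 36)) 36 [-85.9  24.4  36. ]
((213, 165), (-73, -25, 14)) 14 [-71.9 -24.9  14. ]
((306, 165), (-73, 25, 14)) 14 [-71.   24.8  14. ]
box base [[ 639.05968184 -242.87030809    0.        ]]
[[219.17271243 126.55974796]
 [290.5530945  125.00856057]]
pack rear corner in tool [ 52.12551038  21.38532187 -13.90797166]
```

```bash
python3 -m crank '1 0 0 0 0 0 -1;1 0 0 0 0 9 0;1 0 0 0 0 9 0;1 0 0 0 0 0 0'
cat > tip.py <<'E'
from h import *
import sys
D=Ro.from_euler('z',-76.55,degrees=True);o=np.array([508.4,-239.4,0]);TIP=np.array([-77.5,0,16])
s=env.state();R=Ro.from_euler('xyz',s['ee_rot'],degrees=True);tip=R.apply(TIP)+s['ee_pos']
print('tip dock',D.inv().apply(tip-o).round(1),'pack x in dock',D.inv().apply(R.apply([-1,0,0])).round(3),'F',np.round(s['force'],1))
for a in sys.argv[1:]:
    t=D.apply(np.array(eval(a)))+o;print(a,'tool shift',R.inv().apply(t-tip).round(1));tip=t
E
python3 tip.py '[0,0,110]' '[27,0,29]' '[65,0,17]'
```

```text
time_s: 7.42
ee_pos: [400.1, -291.2, 289.9]
ee_rot: [-179.9, -18.1, 103.4]
force: [0.2, 0.9, -2.4]
gripper_width: 43.9
gripper_force: 30.0
tip dock [  93.9 -117.5  250.6] pack x in dock [ 0.951 -0.001 -0.31 ] F [ 0.2  0.9 -2.4]
[0,0,110] tool shift [ 45.8 117.7 162.6]
[27,0,29] tool shift [-50.8   0.2  68.6]
[65,0,17] tool shift [-39.8   0.1  -0.4]
```

```bash
python3 -m crank '1 9.2 23.5 32.5 0 0 0;1 9.2 23.5 32.5 0 0 0;1 9.2 23.5 32.5 0 0 0;1 9.2 23.5 32.5 0 0 0;1 9.2 23.5 32.5 0 0 0;1 0 0 0 0 0 0;1 0 0 0 0 0 0';python3 tip.py '[27,0,29]' '[62,0,18]'
python3 - <<'E'
from h import *
a=grab_frame('scene')[170:270,290:430];b=grab_frame('top')[130:240,290:420]
cv2.imwrite('pics/c4.png',np.vstack([cv2.resize(a,(420,300),interpolation=2),cv2.resize(b,(420,300),interpolation=2)]))
E
```

```text
time_s: 8.3
ee_pos: [492.0, -170.6, 152.3]
ee_rot: [179.9, -17.9, 103.6]
force: [0.9, 0.0, -2.0]
gripper_width: 44.1
gripper_force: 30.0
tip dock [ -1.9   0.2 113.3] pack x in dock [ 0.952  0.002 -0.307] F [ 0.9  0.  -2. ]
[27,0,29] tool shift [-53.4  -0.3  71.4]
[62,0,18] tool shift [-36.7  -0.1  -0.3]
```

View pics/c4.png

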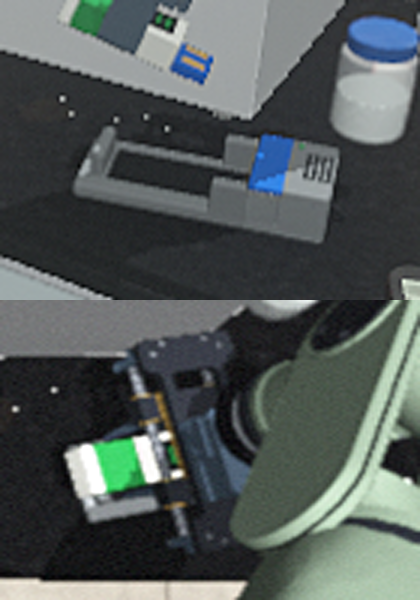

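The crops show the pack held slanted, tongue down, above the bay and in line with the dock.

```bash
python3 -m crank '1 -13 0 18 0 0 0;1 -13 0 18 0 0 0;1 -13 0 18 0 0 0;1 -12 0 15 0 0 0;1 0 0 0 0 0 0;1 0 0 0 0 0 0';python3 tip.py '[62,0,18]'
```

```text
time_s: 9.15
ee_pos: [498.6, -197.4, 70.9]
ee_rot: [179.9, -18.0, 103.5]
force: [0.4, 0.4, -2.3]
gripper_width: 43.7
gripper_force: 30.0
tip dock [25.7  0.3 31.8] pack x in dock [ 0.951  0.    -0.308] F [ 0.4  0.4 -2.3]
[62,0,18] tool shift [-38.8  -0.3   1.9]
```

```bash
python3 -m crank '1 -10 0 1 0 0 0;1 -10 0 1 0 0 0;1 -10 0 0 0 0 0;1 -8 0 0 0 0 0;1 0 0 0 0 0 0;1 0 0 0 0 0 0';python3 tip.py '[65,0,16]'
```

```text
time_s: 9.9
ee_pos: [506.4, -231.5, 56.5]
ee_rot: [-180.0, -18.0, 103.5]
force: [-0.9, 0.1, -1.7]
gripper_width: 43.7
gripper_force: 30.0
tip dock [60.6 -0.1 17.3] pack x in dock [ 0.951  0.    -0.31 ] F [-0.9  0.1 -1.7]
[65,0,16] tool shift [-4.6  0.1 -0.1]
```

```bash
python3 -m crank '1 0 0 4.1 0 -3 0;1 0 0 4.1 0 -3 0;1 0 0 4.1 0 -3 0;1 0 0 4.1 0 -3 0;1 0 0 0 0 0 0;1 0 0 0 0 0 0';python3 tip.py '[64,0,15]'
```

```text
time_s: 10.65
ee_pos: [505.9, -228.0, 40.9]
ee_rot: [180.0, -6.0, 103.5]
force: [0.1, 0.4, -2.8]
gripper_width: 43.7
gripper_force: 30.0
tip dock [63.7  0.2 16.9] pack x in dock [ 0.994  0.001 -0.105] F [ 0.1  0.4 -2.8]
[64,0,15] tool shift [-0.5 -0.3  1.8]
```

```bash
python3 -m crank '1 0.7 0 4.1 0 -3 0;1 0.7 0 4.1 0 -3 0;1 0 0 1 0 0 0;1 0 0 0 0 0 0;1 0 0 0 0 0 0';python3 tip.py '[65,0,14]'
```

```text
time_s: 11.28
ee_pos: [505.5, -226.6, 31.7]
ee_rot: [180.0, -0.0, 103.4]
force: [0.4, -0.0, -2.7]
gripper_width: 43.7
gripper_force: 30.0
tip dock [64.4  0.2 15.7] pack x in dock [ 1. -0. -0.] F [ 0.4 -0.  -2.7]
[65,0,14] tool shift [-0.6 -0.2  1.7]
```

```bash
python3 -m crank '1 0 0 1 0 0 0;1 0 0 0.5 0 0 0;1 0 0 0 0 0 0';python3 -m crank '-0.4 0 0 0 0 0 0;-0.4 0 0 0 0 0 0;-0.4 0 0 0 0 0 0;-0.4 0 0 0 0 0 0'; python3 -m crank '-0.4 0 0 -20 0 0 0;-0.4 0 0 -40 0 0 0;-0.4 0 0 -50 0 0 0;-0.4 50 -20 -40 0 0 0;-0.4 50 -30 -40 0 0 0;-0.4 50 -40 0 0 0 0;-0.4 0 0 0 0 0 0;-0.4 0 0 0 0 0 0'
python3 - <<'E'
from h import *
a=grab_frame('scene')[170:270,290:430];b=grab_frame('wrist')
cv2.imwrite('pics/c5.png',np.vstack([cv2.resize(a,(384,270),interpolation=2),cv2.resize(b,(384,288),interpolation=2)]))
cv2.imwrite('pics/w5.png',b);s=env.state();np.save('w5.npy',np.r_[s['ee_pos'],s['ee_rot']])
E
```

```text
time_s: 11.65
ee_pos: [505.1, -226.1, 30.1]
ee_rot: [180.0, -0.0, 103.5]
force: [0.5, -0.1, -2.3]
gripper_width: 44.0
gripper_force: 30.0
time_s: 12.15
ee_pos: [505.2, -226.0, 30.2]
ee_rot: [180.0, 0.0, 103.5]
force: [0.7, 0.3, 0.5]
gripper_width: 64.0
gripper_force: 0.0
time_s: 13.15
ee_pos: [391.3, -110.1, 213.1]
ee_rot: [179.9, 0.1, 103.5]
force: [-0.1, -0.4, 0.6]
gripper_width: 64.2
gripper_force: 0.0
```

View pics/c5.png

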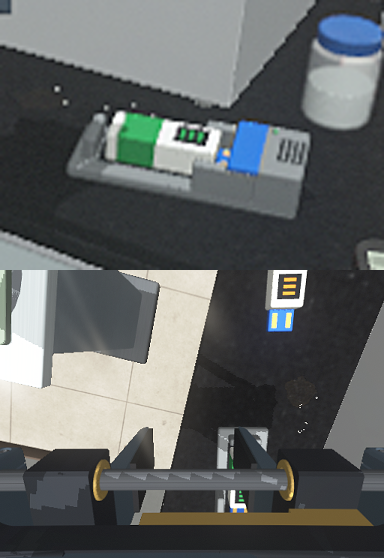

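The scene crop shows the pack flat in the bay, with its tongue under the blue lip at about (228,155) and its rear just in front of the heel stop at (108,140). The orange pack is undisturbed and the gripper is clear, so I hand the job in.

```bash
python3 -c "
from workcell import env
print(env.job_done())"
```

```text
the job is handed in; nothing more can be done
None
```

The green-banded pack was hooked under the lip, swung flat into the bay and released, the orange-banded pack was left alone, and the job is handed in at about 13 s on the robot's clock; the judge gave no verdict, so the result rests on the arm readings and the last camera view.

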